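# Gauge two label-spool sleeves and sort them

### The arm

A 6-joint arm with a two-finger parallel gripper is mounted at the origin on the work surface. World frame = base frame: x ahead of the robot, y to its left, z up, the work surface at z = 0. Lengths are in m, angles in rad, forces in N, time in s.
With the tool pointing down it reaches from about 0.35 to 0.85 m from the base axis. Payload 8.1 kg.
Tool frame: the origin (TCP) lies at the centre of the arm's flange, where the gripper is bolted on; the fingertips stand 186 mm ahead of it and the grasp point (between the pads) lies 167 mm ahead of it (robot.grasp_offset is the distance from the TCP to the grasp point, in m); z points along the fingers, y is the line along which they close (so a half turn about z gives the same grasp; the last joint's range is limited). The gripper opens to 93 mm and grips with 3 to 60 N. Pads are 15 mm wide; open, the fingers measure 128 mm over their backs; the gripper's body (75 mm by 188 mm) begins 65 mm behind the grasp point.
Start: joints at [-0.085, 0.13, 1.488, -0, 1.523, -0.085], TCP at [0.6, 0, 0.405] pointing down, gripper open.
Joint ranges: [-2.96, 2.96], [-0.89, 2.26], [0.02, 2.5], [-1.34, 4.48], [0, 2.73], [-2.66, 2.66]. Speed limits (rad/s): [2.39, 2.39, 2.79, 3.14, 3.14, 3.14].

### API

Orientations are given as a rotation vector (axis times angle).
In Python, from plant import robot gives the robot as it stands.
- The arm moves only by the tool drive_tool, never from a script. Its argument "moves" is one flat list of numbers, 7 for each row, row after row: the finger opening in mm, from 0 to 93, then the shift along the tool's x, y, z in mm, then the turn, a rotation vector about the tool's x, y, z in degrees. A call has 1 to 8 rows; each row shifts and turns the commanded pose from where the row before left it, along the tool's axes as they then stand; what a row does not reach is not made up. A row lasts 1/10 s, in which the tool goes at most 50 mm and 8.59 degrees, less where a joint would pass 70% of its speed; a pose out of reach is approached as far as the arm can. A call is refused whole if a number of a shift passes 50 or a number of a turn 8.59, either way. A call with a gripper value outside its range is refused whole. The fingers move at their own pace and stop on an object; "grip_force" is the grip in N (left out, the last holds). Time passes only in rows, so rows that do not move let the fingers close. It gives the time, the measured TCP pose, the force, the opening and the grip force at its end, in the units of the state.
- robot.read_state(): the state, without advancing time (a new reading comes with each control period).
- robot.read_camera(name): name is "scene" or "side" or "wrist"; returns a dict with "color" (400x640x3 uint8, red, green, blue), "depth" (400x640 float32, m along the optical axis (not along the pixel's ray), 0 where there is no reading), "mtx" (3x3 intrinsics, pixels), "R" (3x3) and "t" (3): a world point X has camera coordinates R X + t. Camera axes: x right, y down, z forward; pixel columns grow to the right and rows downward; lengths in m; the calibration is good to about 2 mm. A picture is of the moment at which its call begins.
- robot.close_job(): hands the job in; it is judged then, once.
The state is a dict: "t": time; "q": joint angles; "dq": joint speeds; "joint_torque": joint torques, N m; "tool_pos": TCP position; "orientation": TCP orientation; "force": force on the tool from outside, world axes, zero at the start; "wrist_torque": the same for the moment, N m; "opening": finger opening in m; "gripper_force": force on a finger pad.
Only numpy, scipy, OpenCV 4.12 (cv2) and the standard library are available. Lean on these libraries where they do the work, as an engineer would, in place of code of your own. Each camera call takes 0.05 s, during which the arm holds its last target. There are 200 camera calls.

### The job

Check the two cream spool sleeves on the steel gauge pin, one at a time: slide each down over the pin, without forcing it, as far as it will go, and stand it upright in its tray before trying the next one. A sleeve that goes all the way down onto the gauge's base goes in the green tray; one that stops short goes in the red tray. Leave the jars where they are.

Things in the scene. Friction and masses are not known exactly. Their poses are not given: they have to be found in the camera images.
- sleeve_one: Cream plastic open tube standing upright: outside 54 mm, height 90 mm, foot flange 64 mm across and 6 mm high; bore 42 mm at both mouths. One of the two (found by gauging) has an inner ridge, 31 mm across, 35 to 50 mm above its underside; else they are identical. 0.08 to 0.17 kg. Origin: centre of the underside, z up along the bore.
- sleeve_two: Cream plastic open tube standing upright: outside 54 mm, height 90 mm, foot flange 64 mm across and 6 mm high; bore 42 mm at both mouths. One of the two (found by gauging) has an inner ridge, 31 mm across, 35 to 50 mm above its underside; else they are identical. 0.08 to 0.17 kg. Origin: centre of the underside, z up along the bore.
- gauge: Fixed gauge: dark base 90 mm across, 20 mm high; central steel pin 38 mm across up to a bevelled shoulder 80 mm above the table; above it a brass nose 28 mm across, tapering from 108 mm to its top at 120 mm. A good sleeve's underside reaches the base (20 mm); a ridged one stops at the shoulder, underside about 45 mm up. Over 60 N is forcing. Origin: centre of the base's underside.
- tray_pass: Green open tray for sleeves that fit, fixed to the table: 130 x 130 mm, rim 26 mm high, walls and floor 5 mm thick. Origin: centre of its underside, x and y along its sides.
- tray_reject: Red open tray for sleeves that do not fit, fixed to the table: 130 x 130 mm, rim 26 mm high, walls and floor 5 mm thick. Origin: centre of its underside, x and y along its sides.
- jar_a: Bystander: jar of orange preserve with a black label and black lid, 68 mm wide, 95 mm high. Origin: centre of its underside.
- jar_b: Bystander: jar of orange preserve with a black label and black lid, 68 mm wide, 95 mm high. Origin: centre of its underside.
- jar_c: Bystander: jar of orange preserve with a black label and black lid, 68 mm wide, 95 mm high. Origin: centre of its underside.
Things that resemble listed ones, but are neither listed nor needed, are in the scene too. Leave any blue or turquoise look-alike of the sleeve_one alone. There is more than one size of the tray_pass; the job needs the largest.

How it is judged:
By the outcome, as a careful person would: the job done as asked, in the order asked, and still so for the second after the job is handed in, with the robot touching nothing.
It also fails if it takes over 64 s, if anything falls off the work surface, if the arm or the gripper's body presses on something with over 40 N, if the wrist force passes 120 N, or if a joint passes its speed limit or range.

## Working session

There is one attempt and no reset: what is moved stays moved. The work goes in short steps, Python scripts to look and compute and a tool call to move; the robot and the scene stay as the last step left them, time stands still between calls to the robot, and variables do not carry over. Pictures are saved under pics/ and viewed, at most 10 in all, crops included, and the job is handed in when it is done.

Besides the shell and the picture viewer there is one more tool, called after "Call:" as name(argument=value, ...), one argument or row to a line, values as JSON. drive_tool: Moves the arm, as the interface text tells. Its arguments: {"type":"object","properties":{"moves":{"type":"array","items":{"type":"number"}},"grip_force":{"type":"number"}},"required":["moves"]}

```bash
mkdir -p pics; ls; python3 - <<'E'
from plant import robot
import cv2,numpy as np
for n in("scene","side"):
    c=robot.read_camera(n); cv2.imwrite(f"pics/{n}0.png",c["color"][:,:,::-1]); np.savez(f"{n}0.npz",**c)
    print(n,c["mtx"].tolist(),(-c["R"].T@c["t"]).round(3))
print(robot.read_state())
E
```

```text
pics
scene [[413.1400592599624, 0.0, 319.29879037013853], [0.0, 413.1400592599624, 203.33283509465858], [0.0, 0.0, 1.0]] [ 1.202 -0.467  0.744]
side [[479.42068446985814, 0.0, 310.5891311841672], [0.0, 479.42068446985814, 200.14811406695924], [0.0, 0.0, 1.0]] [0.055 0.957 1.134]
{'t': 0.1, 'q': array([-8.54171388e-02,  1.31099268e-01,  1.48913949e+00, -2.25006241e-05,
        1.52298744e+00, -8.54202014e-02]), 'dq': array([-0.00020269, -0.00150015, -0.00331032,  0.00058703, -0.00162733,
       -0.00054953]), 'joint_torque': array([ 2.89806376e-03, -5.61339462e+01, -4.93095982e+01,  7.72326719e-02,
        2.89617141e-02, -2.83941080e-05]), 'tool_pos': array([5.99805843e-01, 2.43673774e-05, 4.03800916e-01]), 'orientation': array([-2.22056330e+00, -2.22057253e+00,  1.67934001e-03]), 'force': array([-0.06188957,  0.23085694,  0.66583043]), 'wrist_torque': array([ 0.03849445, -0.02608447, -0.01516696]), 'gripper_force': 0.0, 'opening': 0.09302141349357908}
```

View pics/scene0.png

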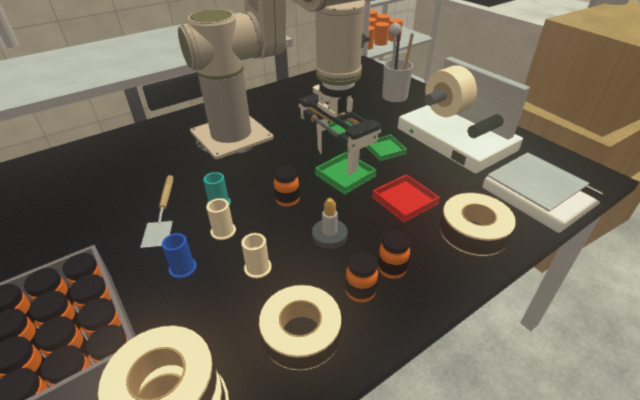

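View pics/side0.png

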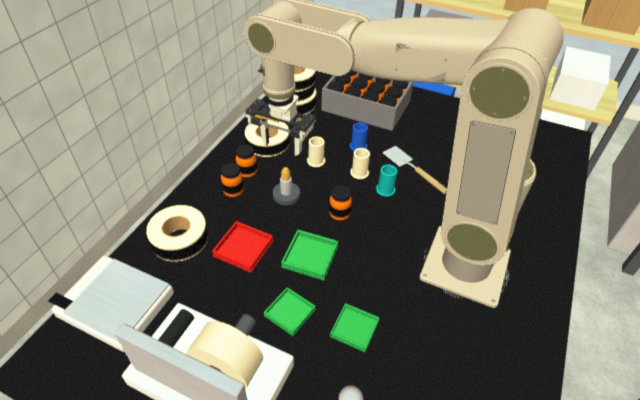

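The scene view shows two cream sleeves at about (220,218) and (256,255). Their look-alikes are turquoise (216,190) and blue (178,255), which I'll leave alone. The gauge is at (330,220) and the red tray at (405,197). There are three green trays: in the side view (310,255) looks largest, while (290,311) and (355,327) look smaller. I'll measure them all.

```bash
cat > h.py <<'E'
import cv2,numpy as np
from scipy.optimize import least_squares
def pts(c):
    d=c["depth"]; v,u=np.mgrid[:400,:640]; K=c["mtx"]
    P=np.stack([(u-K[0,2])/K[0,0]*d,(v-K[1,2])/K[1,1]*d,d],-1)
    W=(P-c["t"])@c["R"]; W[d==0]=np.nan; return W
def proj(c,X):
    p=c["mtx"]@(c["R"]@np.asarray(X,float)+c["t"]); return p[:2]/p[2]
def ray(c,uv,z):
    d=c["R"].T@np.linalg.inv(c["mtx"])@np.array([uv[0],uv[1],1.]); o=-c["R"].T@c["t"]
    return o+d*(z-o[2])/d[2]
def circ(P,r):
    f=lambda x:np.hypot(P[:,0]-x[0],P[:,1]-x[1])-r
    s=least_squares(f,np.median(P[:,:2],0),loss='soft_l1',f_scale=.001); return s.x,np.std(f(s.x))
E
python3 - <<'E'
from h import *
for n in("scene","side"):
    c=dict(np.load(n+"0.npz")); W=pts(c); hsv=cv2.cvtColor(c["color"],cv2.COLOR_RGB2HSV); H,S,V=[hsv[...,i].astype(int) for i in range(3)]
    z=W[...,2]; area=(W[...,0]>.2)&(W[...,0]<1.05)&(abs(W[...,1])<.6)
    def comps(m,mn=60):
        k,L,st,ce=cv2.connectedComponentsWithStats(m.astype(np.uint8))
        return [(L==i,ce[i],st[i,4]) for i in range(1,k) if st[i,4]>mn]
    cream=(H>10)&(H<32)&(S>25)&(S<120)&(V>100)&area&(z>-.01)&(z<.1)
    for m,ce,a in comps(cream,150):
        P=W[m]; w=P[(P[:,2]>.015)&(P[:,2]<.085)]
        if len(w)<30: continue
        x,s=circ(w,.027); up=P[P[:,2]>.086]
        print(n,"cream",ce.round(),a,x.round(4),s.round(4),"top",np.nanmax(P[:,2]).round(3))
    for nm,m in(("green",(H>45)&(H<75)&(S>120)&(V>60)),("red",((H<5)|(H>174))&(S>150)&(V>80)),("orange",(H>5)&(H<15)&(S>190)&(V>100)),("blue",(H>78)&(H<125)&(S>120))):
        for mm,ce,a in comps(m&area&(z<.12),120):
            P=W[mm]; r=cv2.minAreaRect((P[:,:2]*1000).astype(np.float32))
            print(n,nm,ce.round(),a,np.round(r[0],1),np.round(r[1],1),round(r[2],1),"zmax",np.nanpercentile(P[:,2],98).round(3))
# gauge
    u0=(330,220) if n=="scene" else (286,190)
    yy,xx=np.mgrid[:400,:640]; near=np.hypot(xx-u0[0],yy-u0[1])<32
    for lo,hi,r in((.014,.024,None),(.028,.07,.019),(.085,.105,.014)):
        P=W[near&(z>lo)&(z<hi)]
        if r: print(n,"gauge",lo,len(P),circ(P,r))
        else: print(n,"base",len(P),cv2.minEnclosingCircle((P[:,:2]*1000).astype(np.float32)))
a=cv2.imread("pics/scene0.png")[140:310,140:460]; b=cv2.imread("pics/side0.png")[120:360,190:430]
a=cv2.resize(a,(790,420),interpolation=3);cv2.imwrite("pics/cropA.png",a)
cv2.imwrite("pics/cropB.png",cv2.resize(b,(600,600),interpolation=3))
E
```

```text
scene cream [447. 147.] 1251 [0.524  0.5105] 0.0514 top 0.054
scene cream [538. 205.] 1927 [0.8692 0.4791] 0.0375 top 0.053
scene cream [479. 216.] 2692 [0.8062 0.2951] 0.0175 top 0.065
scene cream [220. 219.] 897 [ 0.4252 -0.2289] 0.0037 top 0.092
scene cream [329. 224.] 315 [ 0.6334 -0.0419] 0.0063 top 0.092
scene cream [256. 255.] 1091 [ 0.5874 -0.2171] 0.0024 top 0.094
scene cream [127. 309.] 429 [ 0.5714 -0.5225] 0.0289 top 0.1
scene cream [300. 320.] 4323 [ 0.7936 -0.2325] 0.013 top 0.06
scene cream [160. 389.] 372 [ 0.8135 -0.5004] 0.001 top 0.1
scene green [384. 148.] 378 [389.7 367.2] [99.1 98.4] 79.4 zmax 0.021
scene green [344. 173.] 1256 [405.7 183.5] [164.5 153. ] 5.3 zmax 0.028
scene red [405. 197.] 1906 [601.  249.3] [162.8 159.4] 89.2 zmax 0.028
scene orange [287. 186.] 194 [427.9 -33. ] [64.3 36.4] 64.4 zmax 0.077
scene orange [394. 256.] 297 [784.6  24.9] [65.  36.2] 43.3 zmax 0.077
scene orange [364. 279.] 197 [793.6 -74.6] [63.5 32.8] 52.3 zmax 0.077
scene orange [ 70. 310.] 131 [ 501.7 -593.3] [82.1 33.2] 15.8 zmax 0.086
scene orange [ 77. 338.] 126 [ 573.1 -590.
[... 989 characters left out ...]
.9 zmax 0.021
side green [348. 324.] 982 [234.5 327.1] [ 68.6 117.2] 0.0 zmax 0.022
side red [242. 246.] 1934 [621.7 223.4] [158.6 153.4] 89.9 zmax 0.028
side orange [236. 179.] 176 [772.7  13. ] [118.3 116.5] 26.3 zmax 0.083
side orange [341. 204.] 136 [416.1 -44.4] [ 70.  110.5] 21.9 zmax 0.084
side blue [359. 135.] 426 [ 501.2 -419.6] [ 67.4 187.9] 19.2 zmax 0.093
side blue [387. 180.] 563 [ 326.7 -241.2] [ 65.6 171.9] 14.1 zmax 0.092
side base 288 ((599.3156127929688, -15.970244407653809), 46.841461181640625)
side gauge 0.028 108 (array([ 0.60110248, -0.0187872 ]), np.float64(0.002210551489731928))
side gauge 0.085 44 (array([ 0.6009552 , -0.01940198]), np.float64(0.0021519619313929775))
```

View pics/cropB.png

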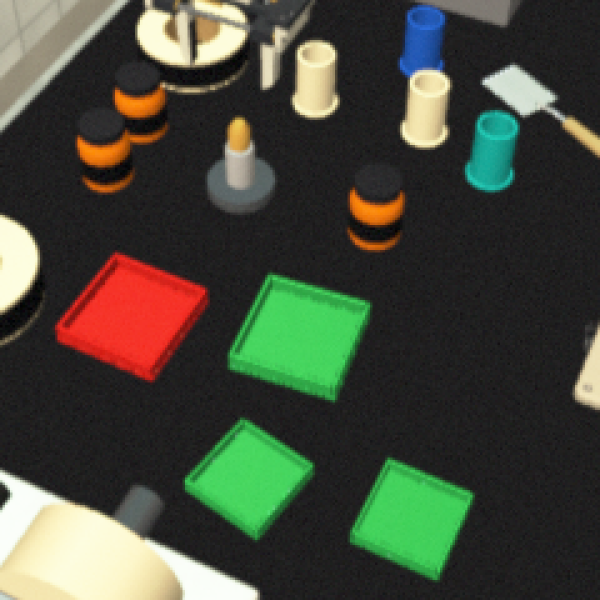

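The crop shows the cream sleeves at side pixels (316,152) and (361,163). They fit because they are cream with a flange, whereas the others are blue and turquoise. The largest green tray is the one at side (310,254), with a 28 mm rim against 21 mm for the other two. Next I'll refine the positions with depth edges rejected.

```bash
cat >> h.py <<'E'
def clean(c):
    d=c["depth"]; k=np.ones((3,3)); bad=(cv2.dilate(d,k)-cv2.erode(d,k))>.012
    W=pts(c); W[bad]=np.nan; return W
E
python3 - <<'E'
from h import *
G={"A1":(.425,-.23),"A2":(.587,-.218),"pin":(.6,-.0178)}
A={k:[] for k in G}
for n in("scene","side"):
    c=dict(np.load(n+"0.npz")); W=clean(c).reshape(-1,3); W=W[~np.isnan(W[:,0])]
    for k,g in G.items():
        D=np.hypot(W[:,0]-g[0],W[:,1]-g[1])
        if k=="pin": P=W[(D<.03)&(W[:,2]>.03)&(W[:,2]<.075)]; r=.019
        else: P=W[(D<.04)&(D>.0235)&(W[:,2]>.012)&(W[:,2]<.085)]; r=.027
        A[k].append(P); print(n,k,len(P),circ(P,r))
    hsv=cv2.cvtColor(c["color"],cv2.COLOR_RGB2HSV); H,S=hsv[...,0].astype(int),hsv[...,1]
    V=clean(c); z=V[...,2]
    for k,m,g in(("green",(H>45)&(H<75)&(S>120),(.41,.17)),("red",((H<5)|(H>174))&(S>150),(.61,.235))):
        m=m&(np.hypot(V[...,0]-g[0],V[...,1]-g[1])<.12)&(z<.04)
        for lo,hi in((-.005,.012),(.02,.035)):
            P=V[m&(z>lo)&(z<hi)]; 
            if len(P)>20: r=cv2.minAreaRect((P[:,:2]*1000).astype(np.float32)); print(n,k,lo,len(P),np.round(r[0],1),np.round(r[1],1),round(r[2],1))
for k in A: print(k,circ(np.vstack(A[k]),.019 if k=="pin" else .027))
E
```

```text
scene A1 334 (array([ 0.47180265, -0.24613643]), np.float64(0.007829895402713965))
scene A2 368 (array([ 0.63245242, -0.23808148]), np.float64(0.0069413625802169695))
scene pin 143 (array([ 0.60064087, -0.01691584]), np.float64(0.0011984955421819128))
scene green -0.005 267 [423.  173.7] [128.4 128.9] 5.3
scene green 0.02 64 [424.  172.7] [129.9 128.2] 5.1
scene red -0.005 729 [615.  233.6] [132.3 129.2] 89.6
scene red 0.02 143 [615.1 233.3] [129.9 128.2] 89.8
side A1 44 (array([ 0.42562639, -0.23068266]), np.float64(0.0017814012321840044))
side A2 40 (array([ 0.58767633, -0.21884074]), np.float64(0.0020339543307428733))
side pin 15 (array([ 0.60426184, -0.01648752]), np.float64(0.0025687588167812264))
side green -0.005 720 [419.3 161.9] [130.5 161.4] 4.4
side green 0.02 44 [419.6 176.7] [109.  129.5] 4.5
side red -0.005 633 [611.1 236.9] [132.7 130.9] 88.0
side red 0.02 34 [609.6 237.2] [129.4 125.7] 88.3
A1 (array([ 0.42453255, -0.22922591]), np.float64(0.0014421770526212533))
A2 (array([ 0.5866969, -0.2170295]), np.float64(0.0013029597036933794))
pin (array([ 0.60060606, -0.01710369]), np.float64(0.001467857703562757))
```

Call:
drive_tool(
  moves=[80,-40,0,0,0,0,0,80,-45,0,0,0,0,0,80,-45,0,0,0,0,0,80,-45,0,0,0,0,0,80,-43,-13,0,0,0,0,80,0,0,0,0,0,0],
)

```text
t: 0.7
tool_pos: [0.5854, -0.223, 0.4039]
orientation: [-2.227, -2.215, 0.004]
force: [0.0, 0.7, -0.4]
opening: 0.0798
gripper_force: 0.0
```

Trays: green is at (0.422,0.173) and red at (0.614,0.235), both 130 mm. Hovering over the second sleeve (A2), I'll check with the wrist camera.

```bash
python3 - <<'E'
from h import *
from plant import robot
c=robot.read_camera("wrist"); s=robot.read_state(); cv2.imwrite("pics/w1.png",c["color"][:,:,::-1]); np.savez("w1.npz",**c)
print(s["tool_pos"],(-c["R"].T@c["t"]).round(3))
W=clean(c)
for g in((.5867,-.2175),(.4245,-.229)):
    P=W[(np.hypot(W[...,0]-g[0],W[...,1]-g[1])<.035)&(W[...,2]>.08)&(W[...,2]<.1)]
    if len(P)>20: print(len(P),cv2.minEnclosingCircle((P[:,:2]*1000).astype(np.float32)),np.median(P[:,2]),cv2.fitEllipse((P[:,:2]*1000).astype(np.float32)))
E
```

```text
[ 0.58606792 -0.22061184  0.40395343] [ 0.585 -0.156  0.385]
790 ((584.7734375, -219.76007080078125), 25.991125106811523) 0.09088112332238218 ((585.0607299804688, -219.444580078125), (46.964847564697266, 47.25326919555664), 179.97511291503906)
1158 ((424.23455810546875, -231.89930725097656), 26.492347717285156) 0.09021288119370335 ((425.1995849609375, -231.59121704101562), (47.137420654296875, 48.03375244140625), 117.44725799560547)
```

View pics/w1.png

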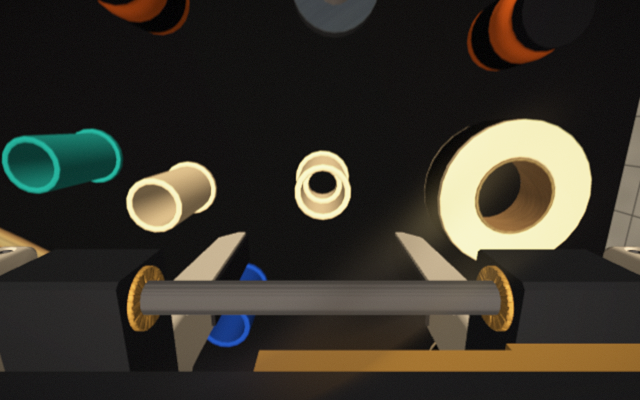

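Wrist view: sleeve A2's rim is centred at (322,190), between the fingers. Its circle fit of (0.585,-0.2195) agrees with the other cameras within 2 mm. Going down.

Call:
drive_tool(
  moves=[80,1,0,45,0,0,0,80,0,0,45,0,0,0,80,0,0,45,0,0,0,80,0,0,37,0,0,0,80,0,0,0,0,0,0,40,0,0,0,0,0,0,40,0,0,0,0,0,0,40,0,0,0,0,0,0],
  grip_force=20,
)

```text
t: 1.55
tool_pos: [0.5884, -0.2172, 0.2361]
orientation: [2.218, 2.218, 0.003]
force: [-0.3, 0.7, 0.8]
opening: 0.0604
gripper_force: 0.0
```

Call:
drive_tool(
  moves=[40,0,0,0,0,0,0,40,0,0,0,0,0,0],
)

```text
t: 1.75
tool_pos: [0.5879, -0.2174, 0.2355]
orientation: [2.219, 2.219, 0.002]
force: [-1.6, 1.6, 7.6]
opening: 0.0546
gripper_force: 20.0
```

Call:
drive_tool(
  moves=[40,0,0,-30,0,0,0,40,0,0,-45,0,0,0,40,0,0,-45,0,0,0,40,0,0,-30,0,0,0,40,30,0,0,0,0,0,40,45,0,0,0,0,0,40,45,0,0,0,0,0,40,40,5,0,0,0,0],
)

```text
t: 2.55
tool_pos: [0.5915, -0.0553, 0.3838]
orientation: [2.221, 2.22, 0.002]
force: [1.4, -0.4, -1.7]
opening: 0.0547
gripper_force: 20.0
```

Call:
drive_tool(
  moves=[40,40,5,0,0,0,0,40,0,3,0,0,0,0,40,0,0,0,0,0,0,40,0,0,0,0,0,0,40,0,0,0,0,0,0],
)

```text
t: 3.05
tool_pos: [0.5999, -0.0183, 0.3829]
orientation: [2.223, 2.219, -0.0]
force: [-0.1, 0.9, -1.8]
opening: 0.0542
gripper_force: 20.0
```

```bash
python3 - <<'E'
from h import *
from plant import robot
s=robot.read_state(); print(s["tool_pos"],s["orientation"],s["force"],s["opening"])
o=[]
for n in("scene","side","wrist"):
    c=robot.read_camera(n); np.savez(n+"2.npz",**c); cv2.imwrite(f"pics/{n}2.png",c["color"][:,:,::-1])
    o.append(c["color"][120:320,200:440,::-1] if n!="side" else c["color"][80:280,170:410,::-1])
    W=clean(c)
    near=np.hypot(W[...,0]-.6,W[...,1]+.018)<.05; z=W[...,2]
    P=W[near&(z>.145)&(z<.195)]; 
    if len(P)>15: print(n,"sleeve",len(P),circ(P,.027))
    P=W[near&(np.hypot(W[...,0]-.6,W[...,1]+.018)<.03)&(z>.03)&(z<.075)]
    if len(P)>15: print(n,"pin",len(P),circ(P,.019))
    P=W[near&(z>.015)&(z<.025)]
    if len(P)>15: print(n,"base",len(P),cv2.minEnclosingCircle((P[:,:2]*1000).astype(np.float32)))
cv2.imwrite("pics/o2.png",cv2.resize(np.hstack(o),(0,0),fx=1.1,fy=1.1))
E
```

```text
[ 0.59991438 -0.0182941   0.38287068] [ 2.22309160e+00  2.21942162e+00 -2.68065807e-04] [-0.05440034  0.85470747 -1.83793692] 0.054179230076817776
scene sleeve 285 (array([ 0.63888681, -0.04840414]), np.float64(0.006275697996032006))
scene pin 137 (array([ 0.62916679, -0.03817498]), np.float64(0.003280760723706719))
scene base 390 ((604.760009765625, -19.715181350708008), 43.3034782409668)
side sleeve 84 (array([0.58289784, 0.02791959]), np.float64(0.005086099017924613))
side pin 16 (array([0.59082007, 0.01547581]), np.float64(0.002906961653496449))
side base 80 ((599.2132568359375, -13.599447250366211), 41.7442512512207)
wrist sleeve 2291 (array([ 0.59831852, -0.0184417 ]), np.float64(0.0032344937687572334))
wrist base 1971 ((599.1442260742188, -19.602880477905273), 43.241676330566406)
```

View pics/o2.png

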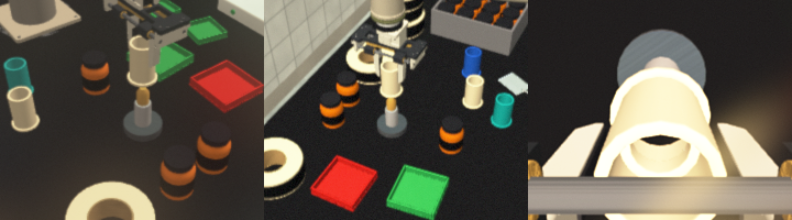

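The sleeve is held upright above the nose in all three views. The circle fits flipped to the wrong side, so I'll refit seeded at the known centre and take the offset per camera, which cancels calibration bias.

```bash
cat > off.py <<'E'
from h import *
def fit(P,r,g):
    P=P[abs(np.hypot(P[:,0]-g[0],P[:,1]-g[1])-r)<.006]
    f=lambda x:np.hypot(P[:,0]-x[0],P[:,1]-x[1])-r
    return least_squares(f,g,loss='soft_l1',f_scale=.001).x,len(P)
def run(tag,g=(.6005,-.0178),zs=(.155,.195)):
    tot={}
    for n in("scene","side"):
        c=dict(np.load(n+tag+".npz")); W=clean(c).reshape(-1,3); W=W[~np.isnan(W[:,0])]; z=W[:,2]
        W=W[np.hypot(W[:,0]-g[0],W[:,1]-g[1])<.05]; z=W[:,2]
        for k,lo,hi,r in(("sleeve",*zs,.027),("pin",.028,.076,.019),("nose",.084,.106,.014)):
            P=W[(z>lo)&(z<hi)]; x,m=fit(P,r,g); print(n,k,m,(x*1000).round(1)); tot.setdefault(k,[]).append(P)
    for k,r in(("sleeve",.027),("pin",.019),("nose",.014)): print("both",k,(fit(np.vstack(tot[k]),r,g)[0]*1000).round(1))
E
python3 -c "
from off import *
run('2')
from h import *
for n,sgn in (('scene',0),('side',0)):
    c=dict(np.load(n+'2.npz')); print(n, proj(c,[.6005,-.0178,.12]),proj(c,[.6005,-.0178,.15]))
    # silhouette centre columns: sleeve rows vs pin rows
    im=c['color']; hsv=cv2.cvtColor(im,cv2.COLOR_RGB2HSV)
    for z in (.165,.18,.11,.10,.09,.07,.06,.05):
        u,v=proj(c,[.6005,-.0178,z]); r=im[int(round(v)),int(u)-35:int(u)+36].max(1).astype(int); m=r>90
        k=35
        a=k
        while a>0 and m[a-1]:a-=1
        b=k
        while b<70 and m[b+1]:b+=1
        print(n,z,round(u,1),'mid',int(u)-35+(a+b)/2,'w',b-a+1)
"
```

```text
scene sleeve 226 [599.6 -17.6]
scene pin 151 [601.  -16.9]
scene nose 50 [600.4 -16.9]
side sleeve 64 [599.9 -20.3]
side pin 18 [600.7 -18.6]
side nose 16 [604.2 -18. ]
both sleeve [599.4 -18.4]
both pin [600.9 -17.1]
both nose [600.4 -17.8]
scene [329.18641115 199.82877173] [329.243679   189.86988224]
scene 0.165 329.3 mid 337.5 w 44
scene 0.18 329.3 mid 340.5 w 48
scene 0.11 329.2 mid 329.5 w 12
scene 0.1 329.1 mid 329.5 w 12
scene 0.09 329.1 mid 329.5 w 12
scene 0.07 329.1 mid 329.5 w 16
scene 0.06 329.1 mid 329.5 w 16
scene 0.05 329.1 mid 329.5 w 20
side [284.85418413 169.07596852] [284.58614045 161.87878465]
side 0.165 284.4 mid 285.5 w 20
side 0.18 284.3 mid 284.5 w 22
side 0.11 284.9 mid 285.0 w 9
side 0.1 285.0 mid 285.0 w 9
side 0.09 285.1 mid 285.5 w 10
side 0.07 285.3 mid 285.5 w 12
side 0.06 285.4 mid 285.5 w 12
side 0.05 285.5 mid 286.0 w 19
```

Call:
drive_tool(
  moves=[40,1,1,15,0,0,0,40,0,0,20,0,0,0,40,0,0,15,0,0,0,40,0,0,0,0,0,0,40,0,0,0,0,0,0],
)

```text
t: 3.7
tool_pos: [0.6008, -0.016, 0.332]
orientation: [-2.221, -2.22, 0.001]
force: [-1.0, -0.6, -1.1]
opening: 0.0546
gripper_force: 20.0
```

Call:
drive_tool(
  moves=[40,0,0,5,0,0,0,40,0,0,5,0,0,0,40,0,0,5,0,0,0,40,0,0,5,0,0,0,40,0,0,0,0,0,0,40,0,0,0,0,0,0],
)

```text
t: 4.3
tool_pos: [0.6009, -0.0159, 0.3125]
orientation: [-2.221, -2.221, 0.0]
force: [0.5, -1.0, -1.7]
opening: 0.0544
gripper_force: 20.0
```

No contact so far. Continuing slowly.

Call:
drive_tool(
  moves=[40,0,0,4,0,0,0,40,0,0,3,0,0,0,40,0,0,3,0,0,0,40,0,0,0,0,0,0],
)

```text
t: 4.7
tool_pos: [0.6008, -0.0161, 0.302]
orientation: [-2.221, -2.221, 0.001]
force: [0.4, -0.3, -2.3]
opening: 0.0548
gripper_force: 20.0
```

Call:
drive_tool(
  moves=[40,0,0,4,0,0,0,40,0,0,4,0,0,0,40,0,0,4,0,0,0,40,0,0,2,0,0,0,40,0,0,0,0,0,0,40,0,0,0,0,0,0],
)

```text
t: 5.3
tool_pos: [0.6009, -0.016, 0.2885]
orientation: [-2.221, -2.221, 0.001]
force: [-1.4, -0.5, -1.7]
opening: 0.0544
gripper_force: 20.0
```

Call:
drive_tool(
  moves=[40,0,0,2,0,0,0,40,0,0,2,0,0,0,40,0,0,2,0,0,0,40,0,0,0,0,0,0],
)

```text
t: 5.7
tool_pos: [0.6009, -0.016, 0.2824]
orientation: [-2.221, -2.221, 0.0]
force: [-0.2, -2.2, -2.4]
opening: 0.0545
gripper_force: 20.0
```

Call:
drive_tool(
  moves=[40,0,0,1,0,0,0,40,0,0,1,0,0,0,40,0,0,1,0,0,0,40,0,0,0,0,0,0],
)

```text
t: 6.1
tool_pos: [0.6011, -0.016, 0.2805]
orientation: [2.221, 2.221, 0.0]
force: [-2.7, -1.0, 4.1]
opening: 0.0545
gripper_force: 20.0
```

Call:
drive_tool(
  moves=[40,0,0,1,0,0,0,40,0,0,0,0,0,0],
)

```text
t: 6.3
tool_pos: [0.6011, -0.0159, 0.2804]
orientation: [2.221, 2.221, 0.001]
force: [-7.9, 0.6, 10.5]
opening: 0.0545
gripper_force: 20.0
```

Call:
drive_tool(
  moves=[40,0,0,1,0,0,0,40,0,0,0,0,0,0],
)

```text
t: 6.5
tool_pos: [0.6011, -0.0159, 0.2803]
orientation: [2.221, 2.221, 0.001]
force: [-10.2, 1.3, 17.5]
opening: 0.0542
gripper_force: 20.0
```

```bash
python3 - <<'E'
from h import *
from plant import robot
s=robot.read_state(); print(s["tool_pos"],s["force"],s["opening"])
c=robot.read_camera("side"); d=robot.read_camera("scene")
cv2.imwrite("pics/g1.png",np.hstack([cv2.resize(x,(390,390),interpolation=3) for x in (c["color"][120:220,235:335,::-1],d["color"][160:260,280:380,::-1])]))
for n,k in(("side",c),("scene",d)):
    for z in(.02,.045,.11,.135): print(n,z,proj(k,[.601,-.0175,z]).round(1))
E
```

```text
[ 0.60112962 -0.01585561  0.28028189] [-10.24101983   1.26156524  17.51786337] 0.05419088014341755
side 0.02 [285.5 191.7]
side 0.045 [285.3 186.2]
side 0.11 [284.8 171.4]
side 0.135 [284.5 165.5]
scene 0.02 [329.2 230.4]
scene 0.045 [329.3 223.1]
scene 0.11 [329.4 203.1]
scene 0.135 [329.4 195. ]
```

View pics/g1.png

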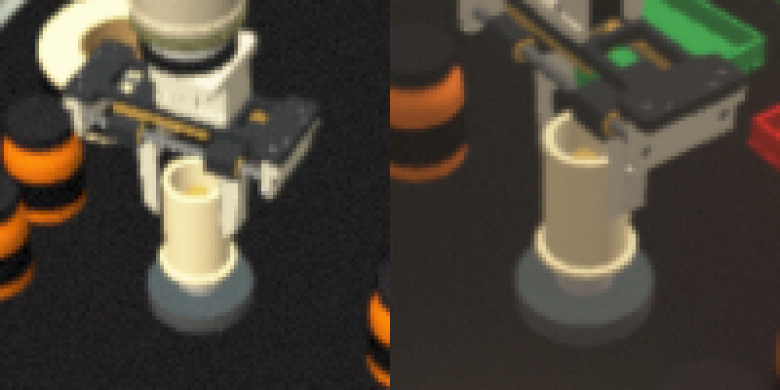

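The underside stopped at about 45 mm with contact force rising, which matches the ridge stop. The picture shows the pin visible below the flange, so this sleeve is a reject. It goes to the red tray.

Call:
drive_tool(
  moves=[40,0,0,-20,0,0,0,40,0,0,-40,0,0,0,40,0,0,-43,0,0,0,40,30,0,0,0,0,0,40,45,3,0,0,0,0,40,45,5,0,0,0,0,40,45,5,0,0,0,0,40,45,0,0,0,0,0],
)

```text
t: 7.4
tool_pos: [0.614, 0.1959, 0.3805]
orientation: [-2.222, -2.221, -0.0]
force: [0.5, -1.1, -1.4]
opening: 0.0543
gripper_force: 20.0
```

Call:
drive_tool(
  moves=[40,40,0,0,0,0,0,40,0,0,0,0,0,0,40,0,0,40,0,0,0,40,0,0,40,0,0,0,40,0,0,30,0,0,0,40,0,0,10,0,0,0,40,0,0,0,0,0,0,40,0,0,0,0,0,0],
)

```text
t: 8.2
tool_pos: [0.6148, 0.2339, 0.2626]
orientation: [2.221, 2.22, 0.003]
force: [0.8, 0.1, -1.9]
opening: 0.0545
gripper_force: 20.0
```

Now at z=0.2626. The floor should be reached at about 0.2405.

Call:
drive_tool(
  moves=[40,0,0,8,0,0,0,40,0,0,7,0,0,0,40,0,0,4,0,0,0,40,0,0,2,0,0,0,40,0,0,0,0,0,0,40,0,0,0,0,0,0],
)

```text
t: 8.8
tool_pos: [0.6141, 0.234, 0.2406]
orientation: [2.221, 2.221, 0.0]
force: [-4.0, -0.6, 5.0]
opening: 0.0546
gripper_force: 20.0
```

Call:
drive_tool(
  moves=[40,0,0,1,0,0,0,40,0,0,0,0,0,0],
)

```text
t: 9.0
tool_pos: [0.6141, 0.234, 0.2406]
orientation: [2.221, 2.221, 0.0]
force: [-7.3, -2.9, 12.1]
opening: 0.0547
gripper_force: 20.0
```

It's seated on the tray floor. Releasing and rising.

Call:
drive_tool(
  moves=[75,0,0,-1,0,0,0,75,0,0,0,0,0,0,75,0,0,0,0,0,0,75,0,0,0,0,0,0,75,0,0,-20,0,0,0,75,0,0,-40,0,0,0,75,0,0,-40,0,0,0,75,0,0,-40,0,0,0],
)

```text
t: 9.8
tool_pos: [0.6138, 0.234, 0.3808]
orientation: [-2.221, -2.221, 0.001]
force: [1.0, 0.1, -0.0]
opening: 0.0751
gripper_force: 0.0
```

```bash
python3 - <<'E'
from h import *
from off import fit
from plant import robot
s=robot.read_state(); print(s["tool_pos"],s["force"],s["opening"])
c=robot.read_camera("scene"); W=clean(c).reshape(-1,3); W=W[~np.isnan(W[:,0])]
P=W[(np.hypot(W[:,0]-.614,W[:,1]-.234)<.05)&(W[:,2]>.03)]; print(fit(P,.027,(.614,.234)),P[:,2].max())
cv2.imwrite("pics/r1.png",cv2.resize(c["color"][130:290,180:500,::-1],(640,320)))
E
```

```text
[0.61378429 0.23397929 0.38075382] [ 1.01027929  0.06869228 -0.01501468] 0.0751424695704451
(array([0.61439936, 0.23328791]), 639) 0.52962170088467
```

View pics/r1.png

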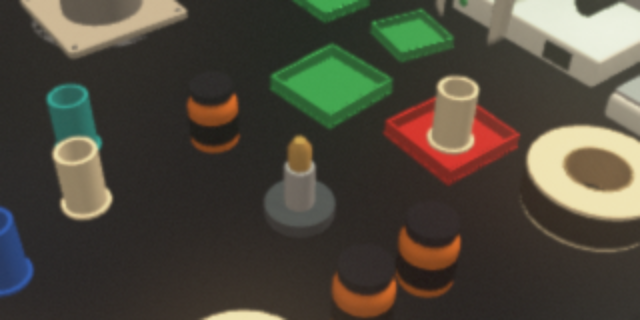

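The first sleeve stands upright in the red tray (crop (452,120)). Moving to the remaining cream sleeve, at crop (80,180).

Call:
drive_tool(
  moves=[75,-20,-8,0,0,0,0,75,-40,-16,0,0,0,0,75,-40,-16,0,0,0,0,75,-40,-16,0,0,0,0,75,-40,-16,0,0,0,0,75,-40,-16,0,0,0,0,75,-40,-16,0,0,0,0,75,-40,-16,0,0,0,0],
)

```text
t: 10.65
tool_pos: [0.4931, -0.0673, 0.3796]
orientation: [2.221, 2.221, 0.0]
force: [0.5, -0.6, 0.5]
opening: 0.0753
gripper_force: 0.0
```

Call:
drive_tool(
  moves=[75,-40,-16,0,0,0,0,75,-40,-16,0,0,0,0,75,-40,-16,0,0,0,0,75,-34,-15,0,0,0,0,75,-10,-6,0,0,0,0,75,0,0,0,0,0,0,75,0,0,0,0,0,0,75,0,0,0,0,0,0],
)

```text
t: 11.45
tool_pos: [0.4256, -0.2288, 0.3796]
orientation: [-2.22, -2.223, -0.001]
force: [-0.2, 0.2, -1.1]
opening: 0.0753
gripper_force: 0.0
```

```bash
python3 - <<'E'
from h import *
from plant import robot
s=robot.read_state(); print(s["tool_pos"],s["orientation"])
c=robot.read_camera("wrist"); W=clean(c)
P=W[(np.hypot(W[...,0]-.4245,W[...,1]+.23)<.035)&(W[...,2]>.08)&(W[...,2]<.1)]
print(len(P),cv2.minEnclosingCircle((P[:,:2]*1000).astype(np.float32)))
P=W[(W[...,2]>.08)&(W[...,2]<.1)&(W[...,0]<.375)]; 
if len(P)>20: print("turq",P.min(0),P.max(0))
E
```

```text
[ 0.4255924  -0.22882809  0.37962071] [-2.21958121e+00 -2.22291357e+00 -6.44615160e-04]
973 ((422.6600036621094, -231.83828735351562), 26.0610294342041)
turq [ 0.28838548 -0.21875547  0.08002804] [ 0.34052106 -0.16763893  0.09367688]
```

Call:
drive_tool(
  moves=[75,-1,-1,40,0,0,0,75,0,0,45,0,0,0,75,0,0,40,0,0,0,75,0,0,19,0,0,0,75,0,0,0,0,0,0,40,0,0,0,0,0,0,40,0,0,0,0,0,0,40,0,0,0,0,0,0],
  grip_force=20,
)

```text
t: 12.3
tool_pos: [0.4249, -0.2314, 0.2377]
orientation: [2.219, 2.219, 0.001]
force: [0.6, 0.8, -0.4]
opening: 0.0554
gripper_force: 0.0
```

Call:
drive_tool(
  moves=[40,0,0,0,0,0,0,40,0,0,0,0,0,0],
)

```text
t: 12.5
tool_pos: [0.4248, -0.2314, 0.2375]
orientation: [2.219, 2.219, 0.001]
force: [0.0, 1.5, 7.8]
opening: 0.0524
gripper_force: 20.0
```

Call:
drive_tool(
  moves=[40,0,0,-26,0,0,0,40,0,0,-45,0,0,0,40,0,0,-45,0,0,0,40,0,0,-30,0,0,0,40,15,12,0,0,0,0,40,40,33,0,0,0,0,40,40,33,0,0,0,0,40,40,33,0,0,0,0],
)

```text
t: 13.3
tool_pos: [0.5323, -0.099, 0.3825]
orientation: [2.222, 2.219, 0.001]
force: [0.9, -1.1, -0.7]
opening: 0.0527
gripper_force: 20.0
```

Call:
drive_tool(
  moves=[40,40,33,0,0,0,0,40,30,24,0,0,0,0,40,10,8,0,0,0,0,40,0,0,0,0,0,0,40,0,0,0,0,0,0,40,0,0,0,0,0,0],
)

```text
t: 13.9
tool_pos: [0.5946, -0.0232, 0.3818]
orientation: [2.223, 2.22, -0.001]
force: [-0.4, 0.4, -1.5]
opening: 0.0525
gripper_force: 20.0
```

```bash
python3 - <<'E'
from h import *
from plant import robot
from off import run
s=robot.read_state(); print(s["tool_pos"],s["orientation"],s["opening"])
for n in("scene","side"): np.savez(n+"3.npz",**robot.read_camera(n))
run("3")
E
```

```text
[ 0.5946093  -0.02315133  0.38182368] [ 2.22309053e+00  2.21963237e+00 -8.82946531e-04] 0.05254197510833443
scene sleeve 209 [595.  -20.2]
scene pin 143 [600.7 -16.9]
scene nose 51 [600.6 -17. ]
side sleeve 34 [594.4 -22.9]
side pin 21 [598.5 -19.5]
side nose 18 [600.2 -20.5]
both sleeve [595.  -20.4]
both pin [600.5 -17.4]
both nose [600.1 -18.8]
```

Call:
drive_tool(
  moves=[40,3,6,15,0,0,0,40,0,0,20,0,0,0,40,0,0,15,0,0,0,40,0,0,0,0,0,0,40,0,0,0,0,0,0],
)

```text
t: 14.5
tool_pos: [0.6011, -0.0188, 0.3311]
orientation: [-2.221, -2.22, 0.001]
force: [-0.1, 0.1, -0.9]
opening: 0.0526
gripper_force: 20.0
```

Call:
drive_tool(
  moves=[40,0,0,4,0,0,0,40,0,0,4,0,0,0,40,0,0,3,0,0,0,40,0,0,0,0,0,0],
)

```text
t: 14.9
tool_pos: [0.6011, -0.0187, 0.3203]
orientation: [-2.221, -2.221, 0.001]
force: [-0.1, -0.6, -1.4]
opening: 0.0526
gripper_force: 20.0
```

Call:
drive_tool(
  moves=[40,0,0,3,0,0,0,40,0,0,3,0,0,0,40,0,0,3,0,0,0,40,0,0,0,0,0,0],
)

```text
t: 15.3
tool_pos: [0.601, -0.0187, 0.311]
orientation: [-2.221, -2.221, 0.001]
force: [-0.8, -0.2, -0.6]
opening: 0.0529
gripper_force: 20.0
```

Call:
drive_tool(
  moves=[40,0,0,3,0,0,0,40,0,0,3,0,0,0,40,0,0,2,0,0,0,40,0,0,0,0,0,0],
)

```text
t: 15.7
tool_pos: [0.6011, -0.0187, 0.3032]
orientation: [-2.221, -2.221, 0.001]
force: [0.6, 0.6, -1.3]
opening: 0.0528
gripper_force: 20.0
```

Call:
drive_tool(
  moves=[40,0,0,4,0,0,0,40,0,0,4,0,0,0,40,0,0,3,0,0,0,40,0,0,0,0,0,0],
)

```text
t: 16.1
tool_pos: [0.601, -0.0187, 0.2919]
orientation: [-2.221, -2.221, 0.001]
force: [0.6, 0.6, -1.0]
opening: 0.0523
gripper_force: 20.0
```

Call:
drive_tool(
  moves=[40,0,0,3,0,0,0,40,0,0,2,0,0,0,40,0,0,2,0,0,0,40,0,0,0,0,0,0],
)

```text
t: 16.5
tool_pos: [0.6012, -0.0187, 0.2853]
orientation: [-2.221, -2.221, 0.001]
force: [0.3, -0.6, -1.4]
opening: 0.0528
gripper_force: 20.0
```

Call:
drive_tool(
  moves=[40,0,0,2,0,0,0,40,0,0,2,0,0,0,40,0,0,2,0,0,0,40,0,0,0,0,0,0],
)

```text
t: 16.9
tool_pos: [0.6011, -0.0187, 0.2792]
orientation: [-2.221, -2.221, 0.001]
force: [0.7, 0.1, -1.3]
opening: 0.0524
gripper_force: 20.0
```

Call:
drive_tool(
  moves=[40,0,0,2,0,0,0,40,0,0,2,0,0,0,40,0,0,0,0,0,0],
)

```text
t: 17.2
tool_pos: [0.6011, -0.0187, 0.2753]
orientation: [-2.221, -2.221, 0.001]
force: [-0.1, 0.3, -1.5]
opening: 0.0521
gripper_force: 20.0
```

It's past the shoulder height without contact. Continuing to the base, expected at z≈0.2575.

Call:
drive_tool(
  moves=[40,0,0,3,0,0,0,40,0,0,3,0,0,0,40,0,0,3,0,0,0,40,0,0,3,0,0,0,40,0,0,2,0,0,0,40,0,0,0,0,0,0],
)

```text
t: 17.8
tool_pos: [0.6011, -0.0187, 0.2612]
orientation: [-2.221, -2.221, 0.001]
force: [-0.4, -0.2, -1.1]
opening: 0.0528
gripper_force: 20.0
```

Call:
drive_tool(
  moves=[40,0,0,2,0,0,0,40,0,0,1,0,0,0,40,0,0,1,0,0,0,40,0,0,0,0,0,0],
)

```text
t: 18.2
tool_pos: [0.6013, -0.0187, 0.2577]
orientation: [2.221, 2.221, 0.0]
force: [0.4, 0.1, -0.9]
opening: 0.0528
gripper_force: 20.0
```

Call:
drive_tool(
  moves=[40,0,0,1,0,0,0,40,0,0,0,0,0,0],
)

```text
t: 18.4
tool_pos: [0.6014, -0.0187, 0.2576]
orientation: [2.221, 2.221, 0.0]
force: [-3.1, 1.2, 5.6]
opening: 0.0522
gripper_force: 20.0
```

Call:
drive_tool(
  moves=[40,0,0,1,0,0,0,40,0,0,0,0,0,0],
)

```text
t: 18.6
tool_pos: [0.6014, -0.0186, 0.2576]
orientation: [2.221, 2.221, 0.0]
force: [-7.3, 1.0, 11.8]
opening: 0.0528
gripper_force: 20.0
```

```bash
python3 - <<'E'
from h import *
from plant import robot
s=robot.read_state(); print(s["tool_pos"],s["force"],s["opening"])
c=robot.read_camera("side"); d=robot.read_camera("scene")
cv2.imwrite("pics/g2.png",np.hstack([cv2.resize(x,(390,390),interpolation=3) for x in (c["color"][120:220,235:335,::-1],d["color"][160:260,280:380,::-1])]))
E
```

```text
[ 0.60139092 -0.01863133  0.25758569] [-7.29098216  1.02999004 11.79127519] 0.05284156275586278
```

View pics/g2.png

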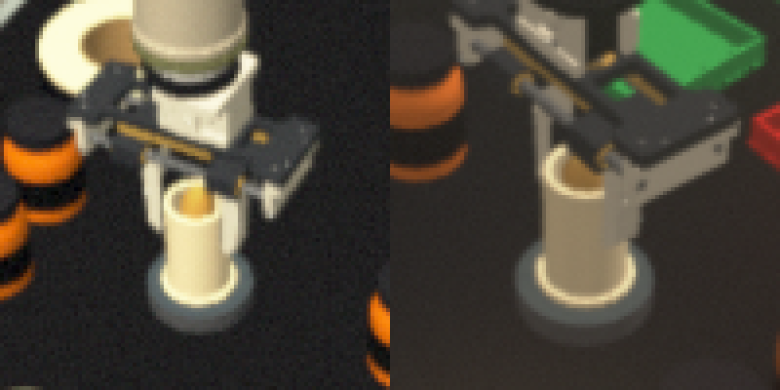

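The flange sits on the base with no pin showing, so this one passes and goes to the green tray at (0.422,0.174).

Call:
drive_tool(
  moves=[40,0,0,-10,0,0,0,40,0,0,-35,0,0,0,40,0,0,-45,0,0,0,40,0,0,-37,0,0,0,40,12,-12,0,0,0,0,40,36,-34,0,0,0,0,40,36,-34,0,0,0,0,40,36,-34,0,0,0,0],
)

```text
t: 19.5
tool_pos: [0.486, 0.1021, 0.3831]
orientation: [2.222, 2.22, 0.001]
force: [-0.0, 1.3, 0.2]
opening: 0.0525
gripper_force: 20.0
```

Call:
drive_tool(
  moves=[40,36,-34,0,0,0,0,40,26,-24,0,0,0,0,40,10,-7,0,0,0,0,40,0,0,0,0,0,0,40,0,0,0,0,0,0],
)

```text
t: 20.0
tool_pos: [0.4229, 0.1729, 0.3831]
orientation: [2.22, 2.221, 0.001]
force: [-0.5, -0.7, -1.2]
opening: 0.0524
gripper_force: 20.0
```

Floor contact is expected at z≈0.2425, so 140 mm down.

Call:
drive_tool(
  moves=[40,0,0,35,0,0,0,40,0,0,40,0,0,0,40,0,0,35,0,0,0,40,0,0,15,0,0,0,40,0,0,8,0,0,0,40,0,0,4,0,0,0,40,0,0,0,0,0,0,40,0,0,0,0,0,0],
)

```text
t: 20.8
tool_pos: [0.4231, 0.1732, 0.247]
orientation: [2.221, 2.22, 0.003]
force: [0.5, 1.0, -0.1]
opening: 0.0523
gripper_force: 20.0
```

Call:
drive_tool(
  moves=[40,0,0,2,0,0,0,40,0,0,1,0,0,0,40,0,0,1,0,0,0,40,0,0,0,0,0,0],
)

```text
t: 21.2
tool_pos: [0.4226, 0.1734, 0.2426]
orientation: [2.221, 2.221, 0.001]
force: [-1.0, -1.3, 4.6]
opening: 0.0527
gripper_force: 20.0
```

Call:
drive_tool(
  moves=[75,0,0,0,0,0,0,75,0,0,0,0,0,0,75,0,0,0,0,0,0,75,0,0,0,0,0,0,75,0,0,-20,0,0,0,75,0,0,-40,0,0,0,75,0,0,-45,0,0,0,75,0,0,-40,0,0,0],
)

```text
t: 22.0
tool_pos: [0.4221, 0.1732, 0.3886]
orientation: [2.221, 2.221, 0.0]
force: [0.3, 1.0, -0.4]
opening: 0.0748
gripper_force: 0.0
```

Call:
drive_tool(
  moves=[75,0,0,-20,0,0,0,75,0,0,0,0,0,0,75,0,0,0,0,0,0],
)

```text
t: 22.3
tool_pos: [0.4223, 0.1733, 0.4063]
orientation: [2.221, 2.221, 0.0]
force: [-0.3, -0.3, -0.9]
opening: 0.0755
gripper_force: 0.0
```

```bash
python3 - <<'E'
from h import *
from plant import robot
c=robot.read_camera("scene"); d=robot.read_camera("side"); print(robot.read_state()["force"])
cv2.imwrite("pics/f.png",np.hstack([cv2.resize(c["color"][120:300,250:490,::-1],(400,300)),cv2.resize(d["color"][120:300,190:430,::-1],(400,300))]))
E
```

```text
[-0.67074838 -0.37207822 -0.48243898]
```

View pics/f.png

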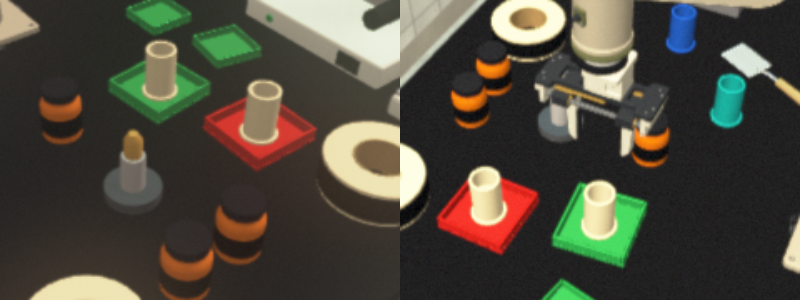

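Both sleeves stand upright in their trays (left panel (160,70) green, (263,110) red), the jars are untouched and the gripper is clear. Handing in.

```bash
python3 -c "
from plant import robot
print(robot.close_job())"
```

```text
the job is handed in; nothing more can be done
None
```

Both sleeves were gauged one at a time: the ridged one stopped about 45 mm up and stands in the red tray, the good one reached the base and stands in the large green tray, and the job is handed in.

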